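# Weigh a kit of printed parts on a hand scale

## Robot

A 6-joint arm with a two-finger parallel gripper is mounted at the origin on the work surface. World frame = base frame: x ahead of the robot, y to its left, z up, the work surface at z = 0. Lengths are in m, angles in rad, forces in N, time in s.
With the tool pointing down it reaches from about 0.325 to 0.925 m from the base axis. Payload 3.1 kg.
Tool frame: the origin (TCP) lies midway between the tips of the shut fingers; the grasp point (between the pads) lies 19 mm behind it; z points along the fingers, y is the direction in which the jaws open and shut (so a half turn about z gives the same grasp; the last joint's range is limited). The gripper opens to 85 mm and grips with 20 to 120 N. Pads are 22 mm wide; open, the fingers measure 114 mm over their backs; the gripper's body (76 mm by 85 mm) begins 54 mm behind the grasp point. The pads swing forward as they close: fully open they stand 13 mm farther back than shut.
Start: joints at [-1.385, 0.217, 1.613, -0, 1.311, -0.112], TCP at [0.183, -0.597, 0.231] pointing down, gripper open.
Joint ranges: [-2.75, 2.75], [-0.78, 2.1], [0.31, 2.55], [-1.13, 4.27], [0.13, 2.63], [-2.58, 2.58]. Speed limits (rad/s): [2.79, 2.79, 3.14, 3.14, 3.14, 3.14].

## Interface

Orientations are given as a unit quaternion [x, y, z, w].
In Python, from workcell import robot, camera, get_calibration, job gives the robot as it stands.
- The arm moves only by the tool step_arm, never from a script. Its argument "plan" is one flat list of numbers, 7 for each row, row after row: the opening, from 0 (shut) to 1 (fully open), then the shift along the tool's x, y, z in mm, then the turn, a rotation vector about the tool's x, y, z in rad. A call has 1 to 20 rows; each row is the pose to reach, as a shift and turn from the pose commanded when the call began, along the tool's axes at that moment; what a row does not reach only later rows make up. A row lasts 1/12 s, in which the tool goes at most 41.7 mm and 7.16 degrees, less where a joint would pass 70% of its speed; a pose out of reach is approached as far as the arm can. A call with a gripper value outside its range is refused whole. The fingers move at their own pace and stop on an object; "squeeze" is the grip in N (left out, the last holds). Time passes only in rows, so rows that repeat a pose let the fingers close. It gives the time, the measured TCP pose, the force and the opening at its end, in the units of the state.
- robot.state(): the state, without advancing time (a new reading comes with each control period).
- camera(name): name is "scene" or "top"; returns (picture, depth): 400x640x3 uint8, red, green, blue; 400x640 float32, m along the optical axis (not along the pixel's ray), 0 where there is no reading.
- get_calibration(name): a dict with "intrinsics" (3x3 intrinsics, pixels), "R" (3x3) and "t" (3): a world point X has camera coordinates R X + t. Camera axes: x right, y down, z forward; pixel columns grow to the right and rows downward; lengths in m; the calibration is good to about 2 mm. A picture is of the moment at which its call begins. get_calibration takes no time and is no camera call.
- job.sign_off(): hands the job in, once; it reports no verdict.
The state is a dict: "clock": time; "joints": joint angles; "qvel": joint speeds; "joint_torque": joint torques, N m; "eef_pos": TCP position; "eef_rot": TCP orientation; "ft_force": force on the tool from outside, world axes, zero at the start; "moment": the same for the moment, N m; "gripper_width": opening from 0.0 (shut) to 1.0 (fully open).
Only numpy, scipy, OpenCV 4.12 (cv2) and the standard library are available. Lean on these libraries where they do the work, as an engineer would, in place of code of your own. Each camera call takes 0.05 s, during which the arm holds its last target. There are 200 camera calls.

## Task

Take the hand scale from its stand, hook the tote of printed parts by its wire handle, and lift it until it hangs still, clear of the table, for a couple of seconds to weigh it. Then, still on the hook, set it gently down in the middle of a board, the square one if it weighs 500 g or more, the round one if less, unhook it and put the scale back upright in its stand. Do not touch the tote with the gripper, do not pull the scale near its stop or press it down on the tote, and leave everything else alone.

Things in the scene. Friction and masses are not known exactly. Their poses are not given: they have to be found in the camera images.
- scale_mid (a point): centre of the casing of the loose hand scale: an upright aluminium block 26 (x) by 44 (y) by 70 mm (z, up), 190 g in all, standing in the stand with its steel hook hanging from the middle of its underside. Grip it from above by its broad faces (26 mm apart, along x), fingertips at least 20 mm above its underside
- scale_reading (a joint): how far the hook is pulled out of the casing, m: the scale's reading. 0 with nothing on it, 0.025 at 500 g (196 N/m, straight line), stop at 0.045. A dark ring on the rod, centred 25 mm above the casing's underside when empty, comes level with the underside at 500 g
- hook_bowl (a point): inside bottom of the hook: 49 mm below the middle of the casing's underside when empty, lower by the reading. 6 mm rod bent in the casing's xz plane, open towards +x. When empty its tip, 20 mm towards +x, ends 26 mm below the underside, the outside bottom is 55 mm below, and the back is 18 mm towards -x. A bar goes in over the tip, towards -x
- dock: the scale's grey stand, fixed, 85 mm (x) by 100 mm (y); origin on the table under its middle, x the way the hook points when the scale stands in it. Two walls along x, 24 mm apart inside, 75 mm tall, with lips 12 mm higher; the hook hangs between them and the casing's underside rests on their tops
- dock_seat (a point): middle of the seat of the stand, at the height of the casing's underside when home (75 mm up); the pocket between the lips is 40 mm along x and 56 mm along y
- tote: loose grey open tote of printed parts, 80 mm (x) by 100 mm (y), walls 40 mm tall, filled to about 36 mm; weighs 310 to 700 g, unknown. Origin: middle of its underside
- bail_top (a point): centre line of the rod at the top of the tote's fixed steel wire handle, 100 mm above the tote's underside. The handle is an arch of 6 mm rod in the tote's yz plane: it spans the tote along y, highest in the middle, 9 mm lower 22 mm to either side
- square_board: fixed square plywood board on the table, 160 x 160 mm, 6 mm thick; origin at the middle of its underside
- round_board: fixed round plywood board on the table, 180 mm across, 6 mm thick; origin at the middle of its underside
- gear: printed gear lying flat, 56 mm across, 24 mm tall with hub; bystander
- toy_robot: small printed toy robot lying on its back, about 100 x 60 x 22 mm; bystander
- model_plane: small plywood model plane, 110 mm long, 130 mm span, 41 mm tall; bystander
- figurine: round-headed standing figurine with two horns, 104 mm tall; bystander
- jar: closed jar, 56 mm across, 75 mm tall; bystander
- screwdriver: screwdriver lying flat; bystander
Mind the look-alikes: they are no part of the job. Leave any turquoise look-alike of the round_board alone. Leave any turquoise look-alike of the part that bears scale_mid alone.

How it is judged:
On the way:
1. the tote hangs still on the scale's hook, its underside at least 12 mm above the table, for 1 s (height (world z) of tote above 0.012 m and contact force between scale and tote above 1.5 N and contact force between tote and table below 0.1 N and linear speed of tote below 0.1 m/s and velocity of joint scale_reading below 0.03 m/s), for 1 s.
At the end, for the whole second after the job is handed in: The tote stands upright and at rest on the right board (square if 500 g or more, round if less; within 30 g of 500 g either is accepted), its middle within 35 mm of the board's middle, unhooked; the scale stands upright (within 0.1 rad) on the seat of its stand, within 20 mm of its middle, at rest (((horizontal distance between tote and square_board below 0.035 m and contact force between tote and square_board above 4.6 N) or (horizontal distance between tote and round_board below 0.035 m and contact force between tote and round_board between 2 and 5.2 N)) and angle between tote's own z axis and vertical below 0.06 rad and linear speed of each of tote, scale below 0.02 m/s and contact force between scale and tote below 0.05 N and horizontal distance between scale_mid and dock_seat below 0.02 m and z of scale_mid in the frame of dock between 0.105 and 0.116 m and angle between scale_mid's own z axis and vertical below 0.1 rad); the robot touches nothing.
It fails at once if the gripper or arm touches the tote (contact force between any of the fingers, the arm and tote above 0.5 N).
It fails at once if the scale is pulled out past 42 mm, close to its stop (value of joint scale_reading above 0.042 m).
It fails at once if scale and tote are pressed or jerked together with more than 14 N (contact force between scale and tote above 14 N).
It fails at once if the tote is dropped or pressed on a board or the table with more than 18 N (contact force between tote and square_board above 18 N or contact force between tote and round_board above 18 N or contact force between tote and table above 18 N).
It fails at once if a bystander is moved by more than 20 mm (distance of any of gear, toy_robot, model_plane, figurine, jar, screwdriver from where it was at the start of the episode above 0.02 m).
It also fails if it takes over 72 s, if anything falls off the work surface, if the arm or the gripper's body presses on something with over 40 N, if the wrist force passes 120 N, or if a joint passes its speed limit or range.

## Working session

There is one attempt and no reset: what is moved stays moved. The work goes in short steps, Python scripts to look and compute and a tool call to move; the robot and the scene stay as the last step left them, time stands still between calls to the robot, and variables do not carry over. Pictures are saved under pics/ and viewed, about 8 in all and at most 12, crops included, and the job is handed in when it is done.

Besides the shell and the picture viewer there is one more tool, called after "Call:" in YAML: its name, and indented under it one key for each argument. step_arm: Moves the arm, as the interface text tells. Its arguments: {"type":"object","properties":{"plan":{"type":"array","items":{"type":"number"}},"squeeze":{"type":"number"}},"required":["plan"]}

```bash
mkdir -p pics; cat > h.py <<'E'
import numpy as np, cv2
from workcell import robot, camera, get_calibration, job
def cal(n):
    c=get_calibration(n); return np.array(c["intrinsics"]),np.array(c["R"]),np.array(c["t"])
def ray(n,u,v,z):
    K,R,t=cal(n); C=-R.T@t; d=R.T@np.linalg.inv(K)@[u,v,1]; return C+d*(z-C[2])/d[2]
def proj(n,X):
    K,R,t=cal(n); p=K@(R@np.array(X)+t); return p[:2]/p[2]
def cloud(n,D):
    K,R,t=cal(n); v,u=np.mgrid[:400,:640]
    P=np.stack([(u-K[0,2])/K[0,0]*D,(v-K[1,2])/K[1,1]*D,D],-1)
    W=(P-t)@R; W[D==0]=np.nan; return W
def snap(n,f):
    I,D=camera(n); cv2.imwrite(f'pics/{f}.png',I[:,:,::-1]); np.savez(f'pics/{f}.npz',I=I,D=D); return I,D
E
python3 - <<'E'
from h import *
for n in("scene","top"):
    snap(n,n+"0"); K,R,t=cal(n); print(n,K[0,0],(-R.T@t).round(3),R.round(2).tolist())
print(robot.state())
E
```

```text
scene 401.54374635024385 [1.319 0.023 0.751] [[0.13, 0.99, -0.02], [0.6, -0.09, -0.79], [-0.79, 0.1, -0.61]]
top 513.3520789842273 [0.166 0.141 1.778] [[-0.01, -1.0, 0.0], [-0.98, 0.01, -0.19], [0.19, -0.0, -0.98]]
{'clock': 0.1, 'joints': array([-1.38522058e+00,  2.17684772e-01,  1.61480651e+00,  9.28790706e-06,
        1.31130450e+00, -1.12239650e-01]), 'qvel': array([-0.001304  , -0.00332065, -0.00209877, -0.00105317, -0.00186768,
        0.00235562]), 'joint_torque': array([-4.81196766e-04, -3.98077226e+01, -3.04969490e+01, -1.63830819e-04,
        4.24421552e-03,  2.65806517e-05]), 'eef_pos': array([ 0.18325643, -0.5967469 ,  0.23007795]), 'eef_rot': array([ 9.88933297e-01,  1.48356734e-01, -3.58989295e-05, -1.10098595e-03]), 'ft_force': array([ 0.26556212, -0.54139001,  0.89664486]), 'moment': array([ 0.00809646, -0.04404316, -0.03624723]), 'gripper_width': 0.9975751980663814}
```

View pics/scene0.png

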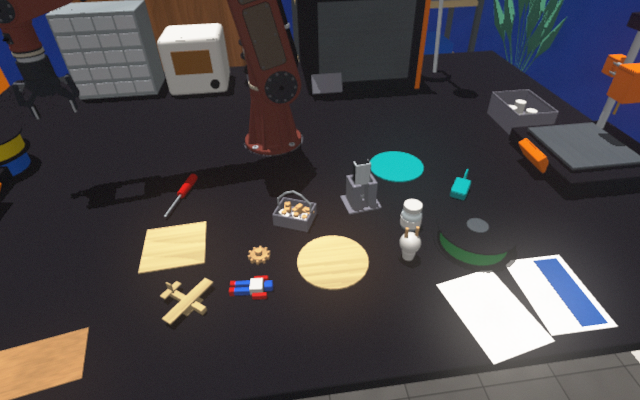

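View pics/top0.png

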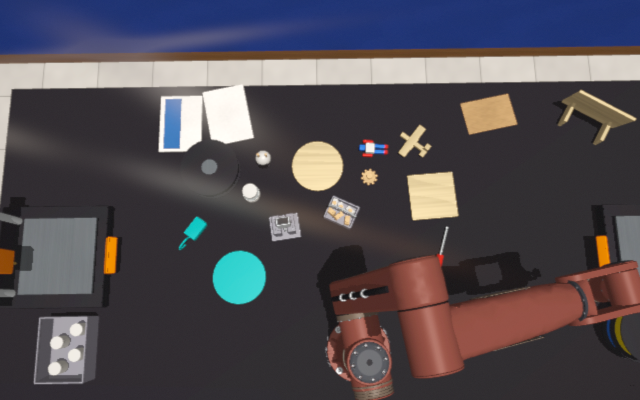

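Candidates (scene px): for the scale, the aluminium one in the grey stand at (362,178), or the turquoise one lying at (461,186), a look-alike. For the round board, plywood at (333,261) or turquoise at (397,166), a look-alike. For the square board, plywood at (174,246) or the brown sheet at (40,365). For the tote, the one with the handle at (295,212) or the big grey bin at (521,110). I pick the first of each and check them in a crop.

```bash
python3 - <<'E'
from h import *
a=np.load('pics/scene0.npz');b=np.load('pics/top0.npz')
c1=cv2.resize(a['I'][150:235,265:390,::-1],None,fx=6,fy=6,interpolation=cv2.INTER_CUBIC)[:, :750]
c2=cv2.resize(b['I'][185:250,260:370,::-1],None,fx=5,fy=5,interpolation=cv2.INTER_CUBIC)
cv2.imwrite('pics/c1.png',np.vstack([cv2.resize(c1,(600,408)),cv2.resize(c2,(600,355))])[:,:] if 0 else c1); cv2.imwrite('pics/c2.png',c2)
W=cloud('top',b['D']); S=cloud('scene',a['D'])
def box(P,x0,x1,y0,y1,z0,z1):
    m=(P[...,0]>x0)&(P[...,0]<x1)&(P[...,1]>y0)&(P[...,1]<y1)&(P[...,2]>z0)&(P[...,2]<z1); return P[m]
for n,u,v in(('round',317,166),('square',433,196),('dock',285,226),('tote',342,211)):
    print(n,ray('top',u,v,0.006).round(3),W[v,u].round(3))
H=cv2.cvtColor(b['I'],cv2.COLOR_RGB2HSV); m=cv2.inRange(H,(15,50,120),(35,200,255))
for c in cv2.findContours(m,cv2.RETR_EXTERNAL,cv2.CHAIN_APPROX_NONE)[0]:
    if cv2.contourArea(c)>1200:
        P=np.array([ray('top',*p[0],0.006)[:2] for p in c]); print(cv2.minAreaRect((P*1000).astype(np.float32)))
d=ray('top',285,226,0.0); t=ray('top',342,211,0.03)
for nm,P in(('top',W),('scene',S)):
  for lo,hi in((.004,.02),(.03,.07),(.07,.082),(.083,.09),(.1,.14),(.14,.155)):
    Q=box(P,d[0]-.09,d[0]+.09,d[1]-.09,d[1]+.09,lo,hi)
    if len(Q): print(nm,'dock',lo,len(Q),np.percentile(Q,[2,50,98],axis=0).round(3).tolist())
  for lo,hi in((.03,.043),(.055,.085),(.085,.11)):
    Q=box(P,t[0]-.08,t[0]+.08,t[1]-.08,t[1]+.08,lo,hi)
    if len(Q)>2: print(nm,'tote',lo,len(Q),np.percentile(Q,[2,50,98],axis=0).round(3).tolist(),cv2.minAreaRect((Q[:,:2]*1000).astype(np.float32)))
E
```

```text
round [0.632 0.127 0.006] [0.631 0.127 0.007]
square [ 0.517 -0.28   0.006] [ 0.519 -0.282 -0.002]
dock [0.418 0.241 0.006] [0.404 0.235 0.104]
tote [0.468 0.041 0.006] [0.465 0.042 0.024]
((519.7807006835938, -276.95123291015625), (164.41696166992188, 164.27488708496094), 4.027621269226074)
((634.4805297851562, 126.47328186035156), (178.4314422607422, 180.08517456054688), 89.2278823852539)
((820.2684326171875, -498.37896728515625), (121.39371490478516, 182.28729248046875), 11.480091094970703)
top dock 0.004 659 [[0.334, 0.157, 0.004], [0.406, 0.237, 0.007], [0.503, 0.328, 0.015]]
top dock 0.03 43 [[0.382, 0.205, 0.033], [0.391, 0.238, 0.058], [0.44, 0.271, 0.07]]
top dock 0.07 55 [[0.381, 0.207, 0.071], [0.405, 0.257, 0.078], [0.444, 0.277, 0.082]]
top dock 0.083 99 [[0.384, 0.207, 0.083], [0.414, 0.23, 0.087], [0.447, 0.28, 0.09]]
top dock 0.1 37 [[0.4, 0.219, 0.103], [0.404, 0.24, 0.126], [0.423, 0.263, 0.14]]
top dock 0.14 103 [[0.402, 0.22, 0.141], [0.414, 0.243, 0.146], [0.428, 0.262, 0.152]]
top tote 0.03 290 [[0.41, -0.005, 0.03], [0.461, 0.051, 0.037], [0.51, 0.099, 0.042]] 
[... 857 characters left out ...]
101], [0.426, 0.238, 0.121], [0.431, 0.263, 0.139]]
scene dock 0.14 102 [[0.404, 0.22, 0.14], [0.42, 0.239, 0.145], [0.43, 0.261, 0.148]]
scene tote 0.03 567 [[0.409, -0.01, 0.03], [0.465, 0.047, 0.036], [0.512, 0.1, 0.041]] ((459.29852294921875, 45.14521026611328), (101.12540435791016, 86.6065444946289), 64.74827575683594)
scene tote 0.055 48 [[0.44, 0.001, 0.057], [0.472, 0.073, 0.072], [0.483, 0.089, 0.084]] ((460.5174865722656, 45.21588897705078), (97.3288803100586, 6.555019855499268), 64.52831268310547)
scene tote 0.085 53 [[0.446, 0.019, 0.086], [0.463, 0.049, 0.095], [0.473, 0.072, 0.102]] ((459.6474304199219, 45.288818359375), (63.59793472290039, 8.69511604309082), 66.55760192871094)
```

View pics/c1.png

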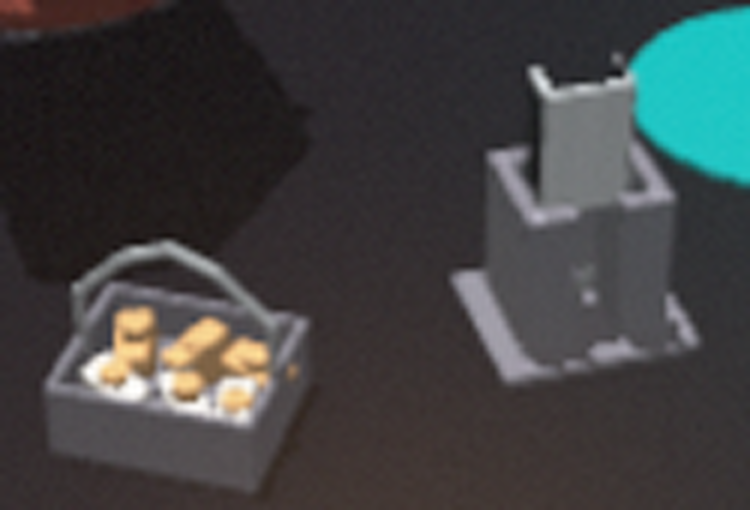

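View pics/c2.png

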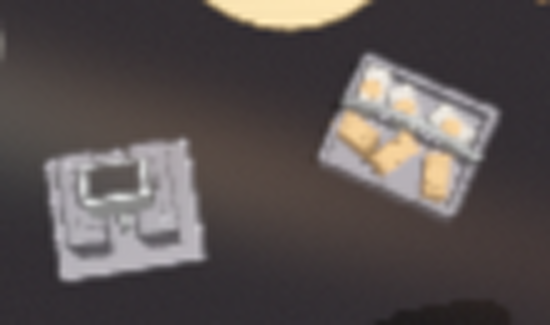

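The crops show the aluminium casing seated in the grey stand (c1 585,140) with the hook visible in the gap below it, and the tote with its arched handle (c1 165,245). Neither is turquoise. Next I work out which way the hook opens, the stand's yaw, and a first plan.

```bash
python3 - <<'E'
from h import *
a=np.load('pics/scene0.npz');b=np.load('pics/top0.npz')
W=cloud('top',b['D']); S=cloud('scene',a['D'])
for nm,P in(('top',W),('scene',S)):
  near=(abs(P[...,0]-.415)<.075)&(abs(P[...,1]-.24)<.075)
  for lo,hi in((.0045,.012),(.0835,.0905),(.14,.15),(.03,.0905)):
    Q=P[near&(P[...,2]>lo)&(P[...,2]<hi)]
    print(nm,lo,len(Q),np.round(cv2.minAreaRect((Q[:,:2]*1000).astype(np.float32))[0],1),cv2.minAreaRect((Q[:,:2]*1000).astype(np.float32))[1:])
# dock front gap as seen from scene
print([ (proj('scene',(.415,.241,z))).round(0).tolist() for z in(.02,.049,.075)])
for v in range(184,212,2):
  print(v,[f"{S[v,u,0]*1000:.0f}/{S[v,u,2]*1000:.0f}" for u in range(350,377,2)])
K,R,t=cal('top')
E
```

```text
top 0.0045 405 [414.9 241.4] ((147.1084442138672, 147.96836853027344), 89.38558197021484)
top 0.0835 100 [415.4 243.5] ((60.087921142578125, 71.79136657714844), 8.54578971862793)
top 0.14 92 [415.3 242.1] ((26.337589263916016, 44.75761032104492), 11.054291725158691)
top 0.03 208 [415.4 243.3] ((62.10403823852539, 71.87940979003906), 8.243502616882324)
scene 0.0045 297 [417.3 242.2] ((85.55133056640625, 100.60527801513672), 7.793655872344971)
scene 0.0835 147 [414.3 241.4] ((62.731143951416016, 72.46431732177734), 7.490062713623047)
scene 0.14 102 [416.4 239.6] ((28.256391525268555, 45.19484329223633), 14.293932914733887)
scene 0.03 615 [415.7 241.5] ((66.08585357666016, 73.57941436767578), 8.398831367492676)
[[360.0, 197.0], [360.0, 189.0], [361.0, 182.0]]
184 ['428/81', '436/87', '420/73', '437/86', '437/85', '431/80', '428/77', '409/62', '422/71', '437/82', '440/84', '442/84', '438/81', '437/79']
186 ['427/73', '444/86', '446/87', '445/85', '448/87', '445/83', '393/43', '409/55', '424/66', '435/74', '440/77', '439/75', '441/76', '440/75']
188 ['427/66', '448/82', '447/80', '449/81'
[... 947 characters left out ...]
441/25', '421/8']
202 ['433/20', '450/33', '446/29', '444/27', '447/28', '424/9', '424/8', '424/7', '434/15', '440/19', '443/21', '439/17', '440/17', '430/8']
204 ['436/15', '449/25', '447/23', '445/20', '447/22', '433/9', '433/8', '432/6', '434/7', '442/13', '440/11', '438/9', '441/10', '440/9']
206 ['434/6', '449/18', '445/14', '446/14', '443/10', '443/10', '440/7', '442/7', '446/10', '446/9', '444/7', '446/7', '446/7', '447/7']
208 ['446/8', '445/7', '451/11', '449/9', '449/8', '449/8', '448/6', '451/7', '451/7', '451/6', '454/8', '454/7', '452/4', '454/5']
210 ['457/11', '456/9', '457/9', '456/7', '457/8', '460/9', '456/5', '459/7', '456/3', '455/2', '455/1', '457/2', '455/-0', '454/-2']
```

```bash
cat >> h.py <<'E'
from scipy.spatial.transform import Rotation as Ro
def to(*wps):
    """tool shift(mm), turn for world targets (x,y,z,yaw of tool y deg), tool straight down"""
    s=robot.state(); R0=Ro.from_quat(s['eef_rot']); p0=s['eef_pos']
    ty=R0.as_matrix()[:,1]; yaw=np.degrees(np.arctan2(ty[1],ty[0]))
    print('t',round(s['clock'],2),'at',p0.round(4),'yaw',yaw.round(1),'F',s['ft_force'].round(2),'g',round(s['gripper_width'],3))
    for x,y,z,w in wps:
        a=np.radians(w); Y=np.array([np.cos(a),np.sin(a),0]); Z=np.array([0,0,-1.]); X=np.cross(Y,Z)
        T=Ro.from_matrix(np.c_[X,Y,Z]); print(R0.inv().apply(np.array([x,y,z])-p0).dot(np.eye(3)*1000).round(1),(R0.inv()*T).as_rotvec().round(3))
E
python3 -c "
from h import *
to((.46,-.25,.25,-40),(.4155,.242,.22,8))"
```

```text
t 0.1 at [ 0.1833 -0.5967  0.2301] yaw -72.9 F [ 0.27 -0.54  0.9 ] g 0.998
[ 366.3 -250.3  -19.3] [-0.002 -0.001 -0.575]
[ 468.1 -733.7   11.8] [-0.002 -0.002 -1.413]
```

Call:
step_arm:
  plan: [1,366,-250,-19,0,0,-0.575,1,366,-250,-19,0,0,-0.575,1,366,-250,-19,0,0,-0.575,1,366,-250,-19,0,0,-0.575,1,366,-250,-19,0,0,-0.575,1,366,-250,-19,0,0,-0.575,1,366,-250,-19,0,0,-0.575,1,366,-250,-19,0,0,-0.575,1,366,-250,-19,0,0,-0.575,1,366,-250,-19,0,0,-0.575,1,366,-250,-19,0,0,-0.575,1,468,-734,10,0,0,-1.413,1,468,-734,10,0,0,-1.413,1,468,-734,10,0,0,-1.413,1,468,-734,10,0,0,-1.413,1,468,-734,10,0,0,-1.413,1,468,-734,10,0,0,-1.413,1,468,-734,10,0,0,-1.413,1,468,-734,10,0,0,-1.413,1,468,-734,10,0,0,-1.413]
  squeeze: 40

```text
clock: 1.77
eef_pos: [0.4253, 0.1236, 0.228]
eef_rot: [0.656, 0.755, 0.0, 0.0]
ft_force: [1.1, -0.0, -0.9]
gripper_width: 0.997
```

```bash
python3 -c "
from h import *
to((.4155,.242,.22,8),(.4155,.2415,.108,8))"
```

```text
t 1.77 at [0.4253 0.1236 0.228 ] yaw 8.0 F [ 1.12 -0.02 -0.89] g 0.997
[118.6   6.8   8. ] [0. 0. 0.]
[118.1   6.8 120. ] [0. 0. 0.]
```

Call:
step_arm:
  plan: [1,40,2,3,0,0,0,1,80,4,6,0,0,0,1,105,6,8,0,0,0,1,118,7,8,0,0,0,1,118,7,25,0,0,0,1,118,7,50,0,0,0,1,118,7,75,0,0,0,1,118,7,95,0,0,0,1,118,7,110,0,0,0,1,118,7,118,0,0,0,1,118,7,120,0,0,0,0.5,118,7,120,0,0,0,0.2,118,7,120,0,0,0,0.1,118,7,120,0,0,0,0.1,118,7,120,0,0,0,0.1,118,7,120,0,0,0,0.1,118,7,120,0,0,0,0.1,118,7,120,0,0,0,0.1,118,7,120,0,0,0]
  squeeze: 50

```text
clock: 3.35
eef_pos: [0.4172, 0.2398, 0.1093]
eef_rot: [0.656, 0.755, 0.0, 0.0]
ft_force: [-2.8, -0.8, 6.2]
gripper_width: 0.299
```

Call:
step_arm:
  plan: [0.1,0,0,-3,0,0,0,0.1,0,0,-10,0,0,0,0.1,0,0,-22,0,0,0,0.1,0,0,-38,0,0,0,0.1,0,0,-56,0,0,0,0.1,0,0,-76,0,0,0,0.1,0,0,-96,0,0,0,0.1,0,0,-114,0,0,0,0.1,0,0,-122,0,0,0,0.1,0,0,-125,0,0,0,0.1,0,0,-125,0,0,0,0.1,0,0,-125,0,0,0]

```text
clock: 4.35
eef_pos: [0.416, 0.2392, 0.2321]
eef_rot: [0.656, 0.755, -0.001, -0.0]
ft_force: [-0.1, 0.3, -2.1]
gripper_width: 0.298
```

```bash
python3 - <<'E'
from h import *
I,D=snap('scene','s1'); s=robot.state(); print(s['eef_pos'].round(4),s['ft_force'].round(2),s['moment'].round(3))
u,v=proj('scene',s['eef_pos']-[0,0,.05]).astype(int); print(u,v)
c=I[v-55:v+55,u-60:u+60,::-1]; cv2.imwrite('pics/c3.png',cv2.resize(c,None,fx=5,fy=5,interpolation=cv2.INTER_CUBIC))
P=cloud('scene',D); m=(abs(P[...,0]-.417)<.05)&(abs(P[...,1]-.24)<.045)
Q=P[m]
for z in np.arange(.13,.24,.006):
    q=Q[abs(Q[:,2]-z)<.003]; print(round(z,3),len(q),np.percentile(q,[5,50,95],axis=0)[:,:2].round(3).tolist() if len(q) else '')
E
```

```text
[0.4157 0.2391 0.2317] [-0.54 -0.01 -2.38] [-0.009 -0.014 -0.017]
361 150
0.13 0 
0.136 0 
0.142 1 [[0.417, 0.239], [0.417, 0.239], [0.417, 0.239]]
0.148 8 [[0.406, 0.236], [0.411, 0.239], [0.417, 0.242]]
0.154 7 [[0.403, 0.236], [0.407, 0.238], [0.429, 0.241]]
0.16 9 [[0.398, 0.236], [0.403, 0.24], [0.435, 0.243]]
0.166 8 [[0.398, 0.236], [0.417, 0.24], [0.437, 0.245]]
0.172 5 [[0.4, 0.236], [0.401, 0.238], [0.437, 0.242]]
0.178 4 [[0.399, 0.236], [0.4, 0.237], [0.401, 0.238]]
0.184 0 
0.19 0 
0.196 2 [[0.423, 0.238], [0.426, 0.243], [0.428, 0.248]]
0.202 34 [[0.423, 0.219], [0.426, 0.238], [0.431, 0.26]]
0.208 34 [[0.42, 0.219], [0.427, 0.238], [0.43, 0.26]]
0.214 39 [[0.417, 0.218], [0.427, 0.239], [0.431, 0.259]]
0.22 35 [[0.418, 0.219], [0.426, 0.236], [0.429, 0.261]]
0.226 32 [[0.417, 0.218], [0.427, 0.234], [0.43, 0.259]]
0.232 36 [[0.417, 0.218], [0.428, 0.235], [0.436, 0.263]]
0.238 30 [[0.415, 0.218], [0.428, 0.23], [0.44, 0.26]]
```

View pics/c3.png

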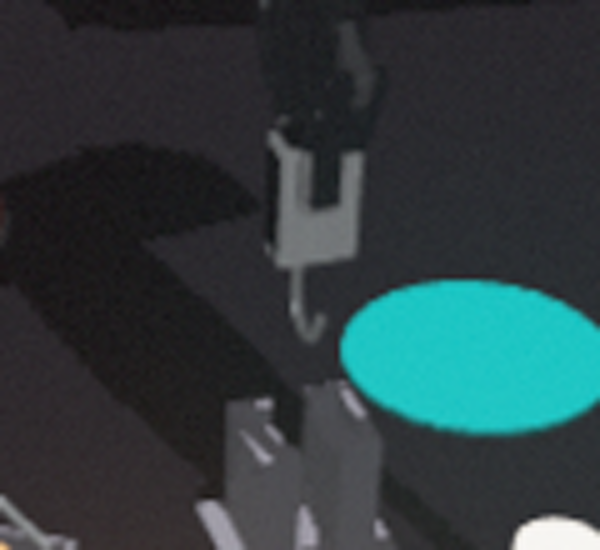

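The crop shows the scale gripped squarely with its hook hanging at (310,320), opening to +x, and the bottom at about z 0.144, as expected.

```bash
python3 -c "
from h import *
to((.419,.065,.232,-25),(.419,.065,.145,-25),(.460,.046,.145,-25))"
```

```text
t 4.4 at [0.4157 0.2391 0.2317] yaw 8.0 F [-0.54 -0.01 -2.38] g 0.297
[-1.729e+02 -2.100e+01 -1.000e-01] [-0.003  0.002  0.576]
[-172.8  -20.8   86.9] [-0.003  0.002  0.576]
[-197.4   17.2   86.8] [-0.003  0.002  0.576]
```

Call:
step_arm:
  plan: [0.1,-10,-1,0,0,0,0.04,0.1,-32,-4,0,0,0,0.11,0.1,-60,-7,0,0,0,0.2,0.1,-90,-11,0,0,0,0.3,0.1,-120,-15,0,0,0,0.4,0.1,-147,-18,0,0,0,0.49,0.1,-165,-20,0,0,0,0.55,0.1,-173,-21,5,0,0,0.576,0.1,-173,-21,20,0,0,0.576,0.1,-173,-21,40,0,0,0.576,0.1,-173,-21,60,0,0,0.576,0.1,-173,-21,76,0,0,0.576,0.1,-173,-21,84,0,0,0.576,0.1,-173,-21,86,0,0,0.576,0.1,-173,-21,86,0,0,0.576,0.1,-173,-21,86,0,0,0.576]

```text
clock: 5.73
eef_pos: [0.4207, 0.0654, 0.148]
eef_rot: [0.843, 0.537, 0.001, 0.0]
ft_force: [0.4, 0.6, -2.3]
gripper_width: 0.293
```

```bash
python3 - <<'E'
from h import *
I,D=snap('scene','s2'); to((.460,.046,.145,-25))
s=robot.state(); p=s['eef_pos']
c=I[150:240,260:370,::-1]; cv2.imwrite('pics/c4.png',cv2.resize(c,None,fx=6,fy=6,interpolation=cv2.INTER_CUBIC))
P=cloud('scene',D); a=np.radians(-25); ex=np.array([np.cos(a),np.sin(a)]); ey=np.array([-ex[1],ex[0]])
d=P[...,:2]-p[:2]; X=d@ex; Y=d@ey; m=(abs(X)<.07)&(abs(Y)<.06)
for z in np.arange(.054,.125,.005):
    k=m&(abs(P[...,2]-z)<.0025); print(round(z,3),sorted(zip((X[k]*1000).round().astype(int).tolist(),(Y[k]*1000).round().astype(int).tolist()))[:14])
E
```

```text
t 5.78 at [0.4211 0.0654 0.1484] yaw -25.0 F [-0.23 -0.31 -1.98] g 0.298
[-1.2 43.5  3.5] [ 0.002 -0.001  0.   ]
0.054 [(42, -49), (42, 42), (43, 45), (44, 46), (45, -50), (47, 44), (48, -46)]
0.059 [(44, 43), (45, -47), (45, 46)]
0.064 [(-11, 4), (-7, -1), (-6, -1), (-2, 4), (0, 4), (2, 2), (42, 45), (43, 43), (44, -50), (44, -50), (45, -47), (46, 44), (47, 47), (48, -49)]
0.069 [(-13, 3), (-12, 3), (-11, 1), (-7, 2), (-5, 3), (-2, 4), (6, 4), (41, -48), (42, 43), (43, 38), (43, 46), (44, -50), (44, 44), (45, -43)]
0.074 [(-14, 0), (-14, 3), (-14, 3), (-13, 0), (40, 37), (42, 40), (43, -44), (43, 38), (44, 35), (45, -40), (45, -37), (46, -46), (46, 42)]
0.079 [(-17, 2), (-17, 2), (-16, -1), (20, 4), (44, -34), (44, 32), (44, 35), (44, 35), (45, 33), (46, 30), (47, -38), (47, -36)]
0.084 [(-19, 2), (-15, 0), (-15, 0), (18, 3), (19, 4), (22, 2), (41, 29), (42, 32), (43, -31), (44, -36), (44, -33), (44, -31), (44, -28), (45, 30)]
0.089 [(-16, 0), (-15, 3), (21, 2), (39, -26), (42, 24), (42, 24), (43, -24), (43, 18), (43, 21), (43, 21), (44, -27), (44, -25), (44, -22), (44, 16)]
0.094 [(-16, 3), (-11, 2), (42, 21), (43, 10), (43, 19), (44, 5), (44, 8), (44, 13), (44, 16), (45, -21), (45, -15), (45, -9), (45, 11), (46, -17)]
0.099 [(37, -9), (43, -13), (43, -1), (43, 5), (44, -15), (44, -9), (44, 2), (44, 2), (44, 5), (44, 8), (44, 11), (44, 16), (45, 0), (46, -6)]
0.104 [(42, -1), (45, -3), (47, -5)]
0.109 []
0.114 [(1, 22), (7, -5), (10, -15), (10, -7), (11, -9), (11, 5), (12, -11), (12, 3), (13, 20)]
0.119 [(-6, 23), (-2, 24), (8, -22), (8, -1), (8, 22), (9, 22), (10, -6), (10, 2), (10, 11), (11, -12), (11, 14), (11, 20), (12, -11), (12, -8)]
0.124 [(-6, 23), (2, 23), (6, 24), (9, 22), (9, 22), (10, -12), (10, -6), (10, -6), (10, 11), (10, 14), (11, -9), (11, 9), (11, 9), (11, 12)]
```

View pics/c4.png

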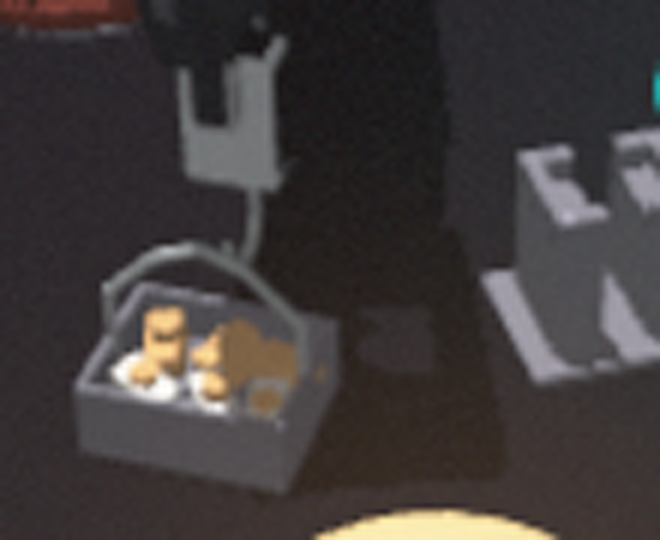

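The crop shows the hook tip (230,245) just short of the handle, lower than it and near its middle. In numbers the tip is at X=+20, top z 0.089, and the bar is at X≈44, z 0.100, with the handle middle about 3 mm to -Y of the hook.

Call:
step_arm:
  plan: [0.1,-2,1,2,0,0,0,0.1,-3,3,3,0,0,0,0.1,-3,7,3,0,0,0,0.1,-3,11,3,0,0,0,0.1,-3,15,3,0,0,0,0.1,-3,19,3,0,0,0,0.1,-3,23,3,0,0,0,0.1,-3,27,3,0,0,0,0.1,-3,31,3,0,0,0,0.1,-3,35,3,0,0,0,0.1,-3,38,3,0,0,0,0.1,-3,41,3,0,0,0,0.1,-3,42,3,0,0,0,0.1,-3,42,3,0,0,0,0.1,-3,42,3,0,0,0]

```text
clock: 7.03
eef_pos: [0.4568, 0.0449, 0.1443]
eef_rot: [0.843, 0.537, -0.0, -0.0]
ft_force: [-0.5, 0.5, -1.9]
gripper_width: 0.298
```

```bash
python3 - <<'E'
from h import *
I,D=snap('scene','s3'); to()
s=robot.state(); p=s['eef_pos']
P=cloud('scene',D); a=np.radians(-25); ex=np.array([np.cos(a),np.sin(a)]); ey=np.array([-ex[1],ex[0]])
d=P[...,:2]-p[:2]; X=d@ex; Y=d@ey; m=(abs(X)<.04)&(abs(Y)<.052)
for z in np.arange(.054,.125,.005):
    k=m&(abs(P[...,2]-z)<.0025); print(round(z,3),sorted(zip((X[k]*1000).round().astype(int).tolist(),(Y[k]*1000).round().astype(int).tolist()))[:14])
E
```

```text
t 7.08 at [0.4567 0.0449 0.1443] yaw -25.0 F [ 0.07 -0.7  -2.74] g 0.297
0.054 [(3, -44), (3, 49), (4, -47), (4, 47), (5, -47), (6, 50), (7, 48)]
0.059 [(-4, 3), (-4, 4), (2, -45), (2, -44), (3, 3), (4, 50), (5, -46), (6, 48), (11, 3)]
0.064 [(-12, 1), (-12, 4), (-12, 4), (-9, 2), (-7, 0), (-6, 3), (-5, 1), (-1, 2), (1, 49), (2, 3), (3, -44), (3, 0), (4, 50), (6, -45)]
0.069 [(-19, 2), (-15, 0), (-14, 3), (-13, 0), (-12, 4), (1, 46), (1, 49), (3, -43), (4, -46), (4, -46), (4, 45), (4, 47), (5, 48), (17, 3)]
0.074 [(-17, 3), (-15, 0), (-14, 1), (1, 38), (1, 41), (2, 44), (3, -40), (3, 42), (4, -42), (4, -36), (4, 44), (5, -39), (5, -36), (5, 42)]
0.079 [(-1, 35), (0, 38), (2, -34), (3, 36), (4, -36), (4, -30), (4, 34), (4, 36), (5, -33), (7, 40), (22, 0), (22, 3)]
0.084 [(0, 30), (2, 33), (3, -30), (3, -30), (3, 28), (3, 31), (3, 33), (4, -33), (4, -23), (5, 31), (20, 3), (21, 0)]
0.089 [(-13, 5), (-1, 24), (0, 27), (2, -19), (2, 22), (2, 25), (2, 27), (3, 22), (4, -27), (4, -23), (4, 20), (5, -20), (6, 26), (7, -25)]
0.094 [(2, -21), (2, -18), (2, 11), (2, 16), (2, 22), (3, 3), (4, -23), (4, 9), (4, 14), (4, 20), (4, 26), (5, -17), (5, -11), (6, -19)]
0.099 [(-2, 7), (1, -6), (1, -3), (1, -1), (1, 14), (2, -9), (2, 6), (2, 11), (2, 20), (3, -3), (3, 0), (3, 3), (4, -11), (4, 9)]
0.104 []
0.109 [(-2, 22), (10, -8), (10, -5)]
0.114 [(-6, 23), (8, 23), (9, 4), (10, 23), (11, -19), (11, -7), (11, 1), (11, 2), (11, 4), (11, 15), (11, 21), (11, 21), (12, -18), (12, -1)]
0.119 [(-9, 23), (-5, 24), (-1, 23), (6, -23), (6, 22), (6, 25), (8, 23), (10, -1), (11, -18), (11, -7), (11, -4), (11, 7), (11, 19), (12, -12)]
0.124 [(-7, 23), (4, 25), (8, -22), (8, 9), (8, 23), (10, -10), (10, -1), (10, 18), (11, 13), (11, 16), (12, -9), (12, 8), (12, 13), (13, -17)]
```

Call:
step_arm:
  plan: [0.1,0,0,-4,0,0,0,0.1,0,0,-10,0,0,0,0.1,0,0,-16,0,0,0,0.1,0,0,-22,0,0,0,0.1,0,0,-27,0,0,0,0.1,0,0,-30,0,0,0,0.1,0,0,-32,0,0,0,0.1,0,0,-34,0,0,0,0.1,0,0,-36,0,0,0,0.1,0,0,-38,0,0,0,0.1,0,0,-40,0,0,0,0.1,0,0,-42,0,0,0,0.1,0,0,-44,0,0,0,0.1,0,0,-46,0,0,0,0.1,0,0,-48,0,0,0,0.1,0,0,-50,0,0,0,0.1,0,0,-52,0,0,0,0.1,0,0,-53,0,0,0,0.1,0,0,-53,0,0,0,0.1,0,0,-53,0,0,0]

```text
clock: 8.75
eef_pos: [0.4566, 0.0449, 0.1971]
eef_rot: [0.843, 0.537, -0.0, -0.0]
ft_force: [0.5, -0.2, -5.5]
gripper_width: 0.295
```

```bash
cat >> h.py <<'E'
def heights(f):
    I,D=snap('scene',f); s=robot.state(); p=s['eef_pos']; to()
    P=cloud('scene',D); m=(abs(P[...,:2]-p[:2])<.012).all(-1)
    P2=P[m]; P2=P2[(P2[:,2]<p[2]-.042)&(P2[:,2]>p[2]-.11)]
    m=(np.linalg.norm(P[...,:2]-p[:2],axis=-1)<.09)&(P[...,2]>.008)&(P[...,2]<p[2]-.085); Q=P[m]
    h=np.histogram(Q[:,2],np.arange(.008,.13,.005)); print('hist',dict(zip((h[1][:-1]*1000).round().astype(int).tolist(),h[0].tolist())))
    B=P[(abs(P[...,:2]-p[:2])<.02).all(-1)&(P[...,2]<p[2]-.045)&(P[...,2]>.085)]
    print('bar top',np.sort(B[:,2])[-25:].round(3) if len(B) else None, 'rect',cv2.minAreaRect((Q[:,:2]*1000).astype(np.float32)))
E
python3 -c "
from h import *
heights('s4')"
```

```text
t 8.8 at [0.4566 0.0449 0.1971] yaw -25.0 F [ 0.19  0.3  -5.07] g 0.301
hist {8: 63, 13: 99, 18: 102, 23: 116, 28: 196, 33: 279, 38: 163, 43: 10, 48: 3, 53: 7, 58: 7, 63: 7, 68: 10, 73: 8, 78: 7, 83: 13, 88: 12, 93: 20, 98: 20, 103: 6, 108: 5, 113: 0, 118: 0, 123: 0}
bar top [0.115 0.115 0.116 0.116 0.116 0.117 0.12  0.121 0.124 0.125 0.126 0.126
 0.131 0.132 0.134 0.137 0.138 0.14  0.142 0.142 0.144 0.15  0.15  0.151
 0.152] rect ((459.4692077636719, 45.033668518066406), (103.0136947631836, 85.80199432373047), 66.31993865966797)
```

Call:
step_arm:
  plan: [0.1,0,0,-1,0,0,0,0.1,0,0,-3,0,0,0,0.1,0,0,-5,0,0,0,0.1,0,0,-7,0,0,0,0.1,0,0,-9,0,0,0,0.1,0,0,-11,0,0,0,0.1,0,0,-13,0,0,0,0.1,0,0,-15,0,0,0,0.1,0,0,-17,0,0,0,0.1,0,0,-19,0,0,0,0.1,0,0,-21,0,0,0,0.1,0,0,-23,0,0,0,0.1,0,0,-25,0,0,0,0.1,0,0,-27,0,0,0,0.1,0,0,-29,0,0,0,0.1,0,0,-31,0,0,0,0.1,0,0,-33,0,0,0,0.1,0,0,-35,0,0,0,0.1,0,0,-37,0,0,0,0.1,0,0,-38,0,0,0]

```text
clock: 10.47
eef_pos: [0.457, 0.0449, 0.2357]
eef_rot: [0.843, 0.537, 0.0, 0.0]
ft_force: [-0.6, -0.7, -6.0]
gripper_width: 0.295
```

Call:
step_arm:
  plan: [0.1,0,0,-1,0,0,0,0.1,0,0,-3,0,0,0,0.1,0,0,-5,0,0,0,0.1,0,0,-7,0,0,0,0.1,0,0,-8,0,0,0,0.1,0,0,-8,0,0,0,0.1,0,0,-8,0,0,0,0.1,0,0,-8,0,0,0,0.1,0,0,-8,0,0,0,0.1,0,0,-8,0,0,0,0.1,0,0,-8,0,0,0,0.1,0,0,-8,0,0,0]

```text
clock: 11.47
eef_pos: [0.4568, 0.0449, 0.2433]
eef_rot: [0.843, 0.537, -0.0, -0.0]
ft_force: [0.0, -0.5, -8.7]
gripper_width: 0.296
```

```bash
python3 - <<'E'
from h import *
heights('s5')
F=[]
for i in range(20): I,D=camera('scene'); F.append(robot.state()['ft_force'][2])
print('Fz',np.mean(F).round(2),np.std(F).round(2)); print(robot.state()['clock'],robot.state()['joint_torque'].round(3))
u,v=proj('scene',robot.state()['eef_pos']-[0,0,.08]).astype(int)
c=I[v-50:v+60,u-65:u+65,::-1]; cv2.imwrite('pics/c5.png',cv2.resize(c,None,fx=5,fy=5,interpolation=cv2.INTER_CUBIC))
E
```

```text
t 11.52 at [0.4569 0.0449 0.2433] yaw -25.0 F [ 0.03  0.35 -7.52] g 0.295
hist {8: 0, 13: 0, 18: 0, 23: 0, 28: 0, 33: 26, 38: 68, 43: 57, 48: 97, 53: 94, 58: 115, 63: 192, 68: 264, 73: 241, 78: 8, 83: 5, 88: 6, 93: 8, 98: 5, 103: 11, 108: 9, 113: 10, 118: 12, 123: 11}
bar top [0.162 0.162 0.162 0.166 0.168 0.17  0.171 0.173 0.174 0.179 0.179 0.179
 0.179 0.18  0.182 0.187 0.187 0.189 0.189 0.192 0.193 0.193 0.195 0.197
 0.198] rect ((459.53741455078125, 44.487098693847656), (103.27999114990234, 87.49942016601562), 66.04161071777344)
Fz -7.56 0.42
12.5167 [ 1.0000e-03 -2.7134e+01 -3.4507e+01  1.2000e-02 -1.8000e-02 -0.0000e+00]
```

View pics/c5.png

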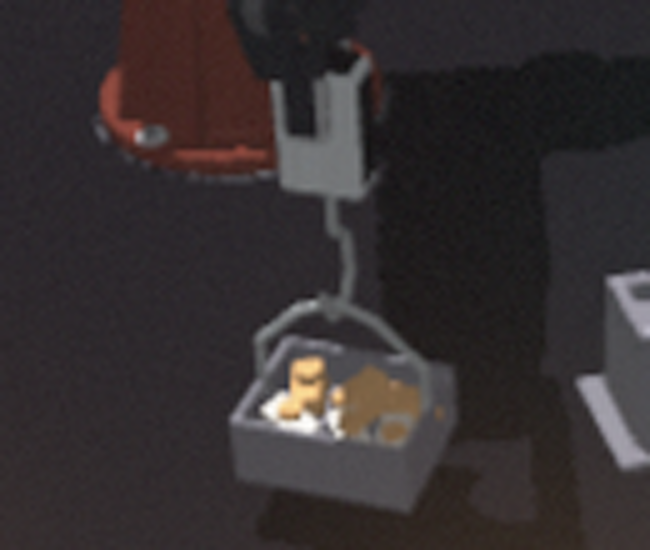

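The crop shows the tote hanging level on the hook (330,300) with its shadow below, clear of the table. Now I check the weight a second way, by geometry, and plan the transfer.

```bash
python3 - <<'E'
from h import *
r={}
for f in('s3','s5'):
    z=np.load(f'pics/{f}.npz'); P=cloud('scene',z['D']); d=np.linalg.norm(P[...,:2]-[.459,.045],axis=-1)
    a=np.radians(-25); X=(P[...,:2]-[.459,.045])@[np.cos(a),np.sin(a)]; Y=(P[...,:2]-[.459,.045])@[-np.sin(a),np.cos(a)]
    off=0 if f=='s3' else .037
    Q=P[(X>.032)&(X<.042)&(abs(Y)<.045)&(P[...,2]>off+.025)&(P[...,2]<off+.05)]
    B=P[(abs(X)<.012)&(abs(Y)<.05)&(abs(Y)>.012)&(P[...,2]>off+.06)&(P[...,2]<off+.105)]; Yb=Y[(abs(X)<.012)&(abs(Y)<.05)&(abs(Y)>.012)&(P[...,2]>off+.06)&(P[...,2]<off+.105)]
    print(f,'rim',np.percentile(Q[:,2],[90,95,98]).round(4),'bar',[B[abs(abs(Yb)-y)<.004,2].mean().round(4) for y in(.018,.026,.034)])
to((.519,-.277,.255,-25))
for n,u,v in(('gear',369,177),('robot',374,148),('plane',415,140),('sd tip',447,228),('sd end',440,265)): print(n,ray('top',u,v,.015).round(3))
E
```

```text
s3 rim [0.04   0.0404 0.0408] bar [np.float64(0.0932), np.float64(0.088), np.float64(0.0798)]
s5 rim [0.0762 0.0766 0.0772] bar [np.float64(0.1293), np.float64(0.1241), np.float64(0.1163)]
t 12.52 at [0.4569 0.0449 0.2433] yaw -25.0 F [ 0.66  0.84 -7.9 ] g 0.3
[-265.5  192.2  -11.7] [-0. -0.  0.]
gear [ 0.587 -0.056  0.015]
robot [ 0.693 -0.078  0.015]
plane [ 0.721 -0.225  0.015]
sd tip [ 0.402 -0.32   0.015]
sd end [ 0.275 -0.288  0.015]
```

Both measures agree: about 546 g by force, and a reading of about 0.0275 m (about 550 g) by geometry. That means the square board, so I carry it there smoothly.

Call:
step_arm:
  plan: [0.1,-0.3,0.2,0,0,0,0,0.1,-2.3,1.7,0,0,0,0,0.1,-7,5,0,0,0,0,0.1,-15.4,11,-1,0,0,0,0.1,-27.5,20,-1,0,0,0,0.1,-43,31,-2,0,0,0,0.1,-62,45,-3,0,0,0,0.1,-84,61,-4,0,0,0,0.1,-108,78,-5,0,0,0,0.1,-133,96,-6,0,0,0,0.1,-157,114,-7,0,0,0,0.1,-181,131,-8,0,0,0,0.1,-203,147,-9,0,0,0,0.1,-222,161,-10,0,0,0,0.1,-238,172,-11,0,0,0,0.1,-250,181,-11,0,0,0,0.1,-258,187,-12,0,0,0,0.1,-263,190,-12,0,0,0,0.1,-265,192,-12,0,0,0,0.1,-266,192,-12,0,0,0]

```text
clock: 14.18
eef_pos: [0.5186, -0.277, 0.2551]
eef_rot: [0.843, 0.537, 0.0, -0.001]
ft_force: [-0.5, 0.7, -6.9]
gripper_width: 0.296
```

Call:
step_arm:
  plan: [0.1,0,0,0,0,0,0,0.1,0,0,0,0,0,0,0.1,0,0,0,0,0,0,0.1,0,0,0,0,0,0,0.1,0,0,0,0,0,0,0.1,0,0,0,0,0,0,0.1,0,0,0,0,0,0,0.1,0,0,0,0,0,0,0.1,0,0,0,0,0,0,0.1,0,0,0,0,0,0,0.1,0,0,0,0,0,0,0.1,0,0,0,0,0,0]

```text
clock: 15.18
eef_pos: [0.5186, -0.2774, 0.2553]
eef_rot: [0.843, 0.537, -0.0, 0.0]
ft_force: [-0.0, -0.8, -8.0]
gripper_width: 0.301
```

```bash
python3 - <<'E'
from h import *
heights('s6'); p=robot.state()['eef_pos']
d=np.load('pics/s6.npz'); I,D=d['I'],d['D']; P=cloud('scene',D)
Q=P[(np.linalg.norm(P[...,:2]-p[:2],axis=-1)<.075)&(P[...,2]>.055)&(P[...,2]<.1)]
print('tote z rim',np.percentile(Q[:,2],[50,98]),cv2.minAreaRect((Q[:,:2]*1000).astype(np.float32)))
u,v=proj('scene',p-[0,0,.1]).astype(int)
c=I[v-70:v+60,u-75:u+75,::-1]; cv2.imwrite('pics/c6.png',cv2.resize(c,None,fx=4,fy=4,interpolation=cv2.INTER_CUBIC))
E
```

```text
t 15.23 at [ 0.5186 -0.2774  0.2553] yaw -25.0 F [-0.53 -0.37 -6.79] g 0.296
hist {8: 35, 13: 0, 18: 0, 23: 0, 28: 0, 33: 0, 38: 0, 43: 12, 48: 63, 53: 94, 58: 80, 63: 122, 68: 157, 73: 202, 78: 280, 83: 374, 88: 72, 93: 7, 98: 10, 103: 7, 108: 11, 113: 11, 118: 14, 123: 11}
bar top [0.187 0.189 0.189 0.191 0.191 0.192 0.194 0.194 0.195 0.195 0.196 0.199
 0.199 0.199 0.201 0.201 0.203 0.203 0.205 0.206 0.206 0.207 0.209 0.209
 0.21 ] rect ((534.9103393554688, -285.3712158203125), (131.02340698242188, 133.82835388183594), 82.74585723876953)
tote z rim [0.07922053 0.0895133 ] ((522.0528564453125, -277.49554443359375), (103.4092025756836, 84.25033569335938), 66.184814453125)
```

View pics/c6.png

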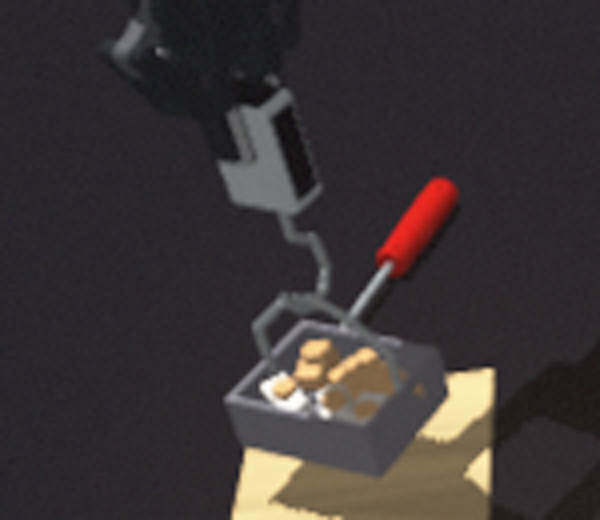

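The crop shows the tote hanging level over the middle of the square board at (330,390), and the screwdriver is clear behind it. I lower it gently.

Call:
step_arm:
  plan: [0.1,0,0,1,0,0,0,0.1,0,0,3,0,0,0,0.1,0,0,6,0,0,0,0.1,0,0,9,0,0,0,0.1,0,0,12,0,0,0,0.1,0,0,15,0,0,0,0.1,0,0,18,0,0,0,0.1,0,0,21,0,0,0,0.1,0,0,24,0,0,0,0.1,0,0,27,0,0,0,0.1,0,0,30,0,0,0,0.1,0,0,32,0,0,0,0.1,0,0,34,0,0,0,0.1,0,0,36,0,0,0,0.1,0,0,38,0,0,0,0.1,0,0,40,0,0,0,0.1,0,0,42,0,0,0,0.1,0,0,44,0,0,0,0.1,0,0,46,0,0,0,0.1,0,0,48,0,0,0]

```text
clock: 16.9
eef_pos: [0.519, -0.2775, 0.2076]
eef_rot: [0.843, 0.537, 0.0, 0.0]
ft_force: [0.7, -0.1, -6.3]
gripper_width: 0.295
```

Call:
step_arm:
  plan: [0.1,0,0,2,0,0,0,0.1,0,0,4,0,0,0,0.1,0,0,6,0,0,0,0.1,0,0,9,0,0,0,0.1,0,0,12,0,0,0,0.1,0,0,15,0,0,0,0.1,0,0,18,0,0,0,0.1,0,0,21,0,0,0,0.1,0,0,24,0,0,0,0.1,0,0,27,0,0,0,0.1,0,0,30,0,0,0,0.1,0,0,34,0,0,0,0.1,0,0,39,0,0,0,0.1,0,0,43,0,0,0,0.1,0,0,46,0,0,0,0.1,0,0,48,0,0,0,0.1,0,0,48,0,0,0,0.1,0,0,48,0,0,0]

```text
clock: 18.4
eef_pos: [0.5186, -0.2773, 0.1592]
eef_rot: [0.843, 0.537, -0.0, -0.0]
ft_force: [-0.5, 0.3, -2.0]
gripper_width: 0.296
```

```bash
python3 - <<'E'
from h import *
I,D=snap('scene','s7'); to()
s=robot.state(); p=s['eef_pos']
P=cloud('scene',D); a=np.radians(-25); ex=np.array([np.cos(a),np.sin(a)]); ey=np.array([-ex[1],ex[0]])
d=P[...,:2]-p[:2]; X=d@ex; Y=d@ey; m=(abs(X)<.04)&(abs(Y)<.052)
for z in np.arange(.055,.136,.005):
    k=m&(abs(P[...,2]-z)<.0025); print(round(z,3),sorted(zip((X[k]*1000).round().astype(int).tolist(),(Y[k]*1000).round().astype(int).tolist()))[:16])
E
```

```text
t 18.45 at [ 0.5187 -0.2774  0.1595] yaw -25.0 F [ 0.18 -0.5  -1.41] g 0.297
0.055 [(1, -44), (2, -44), (2, 45), (2, 51), (4, -45), (7, 51)]
0.06 [(1, 51), (3, 48), (4, -47), (5, -43), (5, 51), (5, 52), (7, 50)]
0.065 [(0, 49), (2, -44), (3, -49), (3, -43), (5, 47), (6, -44)]
0.07 [(-7, 3), (-1, 3), (1, -43), (1, -43), (1, 51), (3, 44), (3, 50), (4, -44), (4, 48), (5, -44), (5, 50), (6, -45)]
0.075 [(-6, -2), (-5, 3), (-4, -1), (-3, 3), (-2, 43), (-1, 46), (0, 48), (2, 3), (3, -45), (3, 45), (3, 51), (4, -45), (4, -42), (4, 48), (4, 49), (5, 44)]
0.08 [(-11, -1), (-11, 2), (-9, 4), (-8, 1), (-5, 6), (-1, 6), (1, 40), (2, 43), (3, 6), (3, 32), (3, 40), (3, 46), (4, -41), (4, -39), (4, -38), (4, -35)]
0.085 [(-15, 4), (-1, 34), (3, -37), (3, -31), (3, 39), (3, 40), (4, -33), (4, -32), (5, 37), (6, -35), (12, 5), (13, 3), (14, 3), (15, 1), (18, 3)]
0.09 [(-20, 2), (-18, 1), (-18, 4), (-17, 3), (-16, 2), (2, -33), (2, -23), (2, 35), (3, 29), (4, -26), (4, -24), (5, -27), (5, 34), (5, 36), (5, 38), (6, -27)]
0.095 [(-20, 4), (-17, 3), (-16, 4), (-15, 2), (2, 29), (2, 33), (3, 24), (3, 25), (4, 29), (4, 34), (5, -26), (5, -20), (5, 31), (6, -21), (6, 29), (18, -2)]
0.1 [(-16, 3), (-16, 5), (-14, 3), (0, 17), (1, 17), (1, 22), (1, 25), (2, -18), (2, -17), (2, -14), (2, 14), (2, 20), (2, 23), (4, -14), (4, -10), (4, 15)]
0.105 [(-19, 4), (-16, 3), (-2, -1), (-1, 10), (1, -8), (1, 7), (2, -10), (2, 4), (2, 10), (3, 0), (3, 5), (3, 8), (3, 13), (3, 16), (3, 22), (4, -3)]
0.11 [(3, 3)]
0.115 []
0.12 []
0.125 [(5, 20), (10, -6), (10, 5), (11, -11), (11, -3), (12, -16), (12, -13), (12, 1)]
0.13 [(-12, 23), (-9, 24), (-8, 25), (-6, 24), (-5, 24), (-2, 23), (-2, 23), (0, 23), (2, 23), (3, 23), (8, 24), (10, 9), (10, 22), (10, 23), (11, -15), (11, -8)]
0.135 [(-7, 24), (-6, 25), (-3, 23), (-3, 24), (-1, 22), (6, 24), (8, 23), (8, 25), (9, 21), (9, 23), (10, 4), (11, -17), (11, -12), (12, -17), (12, -13), (12, -10)]
```

Call:
step_arm:
  plan: [0.1,0,0,4,0,0,0,0.1,0,0,8,0,0,0,0.1,0,0,9,0,0,0,0.1,0,0,9,0,0,0,0.1,0,-2,9,0,0,0,0.1,0,-5,9,0,0,0,0.1,0,-9,9,0,0,0,0.1,0,-13,9,0,0,0,0.1,0,-17,9,0,0,0,0.1,0,-21,9,0,0,0,0.1,0,-25,9,0,0,0,0.1,0,-29,9,0,0,0,0.1,0,-33,9,0,0,0,0.1,0,-38,9,0,0,0,0.1,0,-43,9,0,0,0,0.1,0,-48,9,0,0,0,0.1,0,-52,9,0,0,0,0.1,0,-54,9,0,0,0,0.1,0,-54,9,0,0,0]

```text
clock: 20.03
eef_pos: [0.4691, -0.2543, 0.1503]
eef_rot: [0.843, 0.537, -0.0, -0.0]
ft_force: [-0.0, 0.4, -2.1]
gripper_width: 0.293
```

```bash
python3 - <<'E'
from h import *
I,D=snap('scene','s8'); p=robot.state()['eef_pos']; P=cloud('scene',D)
Q=P[(np.linalg.norm(P[...,:2]-[.522,-.277],axis=-1)<.075)&(P[...,2]>.025)&(P[...,2]<.055)]
print('tote',np.percentile(Q[:,2],[50,98]),cv2.minAreaRect((Q[:,:2]*1000).astype(np.float32)))
k=(np.linalg.norm(P[...,:2]-p[:2],axis=-1)<.025)&(P[...,2]<p[2]-.04); Q=P[k]; print('hook',len(Q),Q.min(0).round(3),Q.max(0).round(3))
to((.4165,.239,.27,8),(.4165,.239,.112,8))
E
```

```text
tote [0.03937917 0.04716423] ((521.3162231445312, -277.5841064453125), (106.14309692382812, 83.557373046875), 64.38518524169922)
hook 87 [ 0.445 -0.277  0.005] [ 0.493 -0.239  0.096]
t 20.08 at [ 0.4695 -0.2545  0.1504] yaw -25.0 F [ 0.32  0.31 -2.59] g 0.297
[ 424.9 -256.5 -119.7] [ 0.     0.    -0.576]
[ 424.9 -256.5   38.3] [ 0.     0.    -0.576]
```

Unhooked: the tote stands level at (0.521,-0.278), 2 mm from the board's middle. I take the scale back.

Call:
step_arm:
  plan: [0.1,0,0,-6,0,0,0,0.1,0,0,-22,0,0,0,0.1,0,0,-45,0,0,0,0.1,0,0,-70,0,0,0,0.1,5,-3,-90,0,0,0,0.1,20,-12,-98,0,0,-0.03,0.1,45,-27,-100,0,0,-0.06,0.1,75,-45,-100,0,0,-0.1,0.1,107,-65,-100,0,0,-0.15,0.1,140,-85,-100,0,0,-0.2,0.1,173,-105,-100,0,0,-0.25,0.1,206,-125,-100,0,0,-0.3,0.1,239,-145,-100,0,0,-0.35,0.1,272,-165,-100,0,0,-0.4,0.1,305,-185,-100,0,0,-0.45,0.1,338,-204,-100,0,0,-0.5,0.1,370,-223,-100,0,0,-0.54,0.1,398,-240,-100,0,0,-0.57,0.1,418,-252,-100,0,0,-0.576,0.1,425,-256,-100,0,0,-0.576]

```text
clock: 21.75
eef_pos: [0.4167, 0.2421, 0.2511]
eef_rot: [0.654, 0.756, 0.001, -0.0]
ft_force: [-0.1, -0.4, -1.9]
gripper_width: 0.293
```

Call:
step_arm:
  plan: [0.1,0,0,0,0,0,0,0.1,0,0,0,0,0,0,0.1,0,0,0,0,0,0]

```text
clock: 22.0
eef_pos: [0.4173, 0.2377, 0.2504]
eef_rot: [0.656, 0.754, -0.0, 0.0]
ft_force: [-0.6, 0.0, -2.5]
gripper_width: 0.293
```

```bash
python3 - <<'E'
from h import *
I,D=snap('scene','s9'); p=robot.state()['eef_pos']; P=cloud('scene',D)
Q=P[(np.linalg.norm(P[...,:2]-p[:2],axis=-1)<.03)&(P[...,2]<p[2]-.04)&(P[...,2]>p[2]-.1)]; print('hook',len(Q),np.percentile(Q,[5,50,95],axis=0).round(3).tolist())
Q=P[(np.linalg.norm(P[...,:2]-p[:2],axis=-1)<.03)&(P[...,2]<p[2]-.01)&(P[...,2]>p[2]-.03)]; print('casing',len(Q),np.percentile(Q,[5,50,95],axis=0).round(3).tolist())
Q=P[(np.linalg.norm(P[...,:2]-p[:2],axis=-1)<.06)&(P[...,2]>.0835)&(P[...,2]<.0905)]; print('lips',cv2.minAreaRect((Q[:,:2]*1000).astype(np.float32)))
to((.416,.2405,.112,8))
E
```

```text
hook 46 [[0.399, 0.235, 0.168], [0.408, 0.238, 0.178], [0.437, 0.243, 0.197]]
casing 123 [[0.415, 0.216, 0.222], [0.428, 0.235, 0.231], [0.433, 0.259, 0.239]]
lips ((413.8476867675781, 241.77638244628906), (63.3642463684082, 73.08515930175781), 8.365917205810547)
t 22.05 at [0.4174 0.2375 0.2504] yaw 7.9 F [ 0.14 -0.81 -1.69] g 0.296
[  3.3  -1.  138.4] [-0.     0.001 -0.001]
```

Call:
step_arm:
  plan: [0.1,2,-1,8,0,0,0,0.1,3,-1,24,0,0,0,0.1,3,-1,44,0,0,0,0.1,3,-1,64,0,0,0,0.1,3,-1,84,0,0,0,0.1,3,-1,102,0,0,0,0.1,3,-1,116,0,0,0,0.1,3,-1,126,0,0,0,0.1,3,-1,132,0,0,0,0.1,3,-1,136,0,0,0,0.1,3,-1,138,0,0,0,0.1,3,-1,139,0,0,0,0.1,3,-1,139,0,0,0,0.1,3,-1,139,0,0,0]

```text
clock: 23.22
eef_pos: [0.4163, 0.2419, 0.1121]
eef_rot: [0.656, 0.755, 0.001, 0.0]
ft_force: [-0.8, -0.5, -2.0]
gripper_width: 0.297
```

Call:
step_arm:
  plan: [0.1,0,0,0.5,0,0,0,0.1,0,0,1,0,0,0,0.1,0,0,1.5,0,0,0,0.1,0,0,1.5,0,0,0,0.1,0,0,1.5,0,0,0]

```text
clock: 23.63
eef_pos: [0.4156, 0.2417, 0.1099]
eef_rot: [0.656, 0.755, -0.0, 0.0]
ft_force: [0.4, -0.6, -2.3]
gripper_width: 0.297
```

```bash
python3 - <<'E'
from h import *
to(); I,D=snap('scene','s10'); P=cloud('scene',D); p=robot.state()['eef_pos']
Q=P[(np.linalg.norm(P[...,:2]-p[:2],axis=-1)<.06)&(P[...,2]>.0835)&(P[...,2]<.0905)]; print('lips',np.percentile(Q,[2,98],axis=0).round(3).tolist())
to()
E
```

```text
t 23.63 at [0.4156 0.2417 0.1099] yaw 8.0 F [ 0.42 -0.55 -2.32] g 0.297
lips [[0.391, 0.204, 0.084], [0.447, 0.278, 0.09]]
t 23.68 at [0.4156 0.2417 0.1099] yaw 8.0 F [-0.6   0.31 -1.84] g 0.299
```

Call:
step_arm:
  plan: [0.1,0,0,0.5,0,0,0,0.1,0,0,1,0,0,0,0.1,0,0,1,0,0,0]

```text
clock: 23.93
eef_pos: [0.4158, 0.2417, 0.1093]
eef_rot: [0.656, 0.755, -0.0, 0.0]
ft_force: [-0.4, -1.0, 3.0]
gripper_width: 0.297
```

Call:
step_arm:
  plan: [0.1,0,0,0.5,0,0,0,0.1,0,0,1,0,0,0,0.1,0,0,1,0,0,0]

```text
clock: 24.18
eef_pos: [0.4158, 0.2417, 0.1093]
eef_rot: [0.656, 0.755, -0.0, -0.0]
ft_force: [-3.3, -0.9, 8.1]
gripper_width: 0.299
```

Seated: contact force at z 0.1093, the original height. I ease off and release gently, then rise.

Call:
step_arm:
  plan: [0.1,0,0,-0.7,0,0,0,0.1,0,0,-1,0,0,0,0.35,0,0,-1,0,0,0,0.5,0,0,-1,0,0,0,0.8,0,0,-1,0,0,0,1,0,0,-1,0,0,0,1,0,0,-1,0,0,0,1,0,0,-1,0,0,0,1,0,0,-1,0,0,0,1,0,0,-6,0,0,0,1,0,0,-18,0,0,0,1,0,0,-40,0,0,0,1,0,0,-65,0,0,0,1,0,0,-90,0,0,0,1,0,0,-110,0,0,0,1,0,0,-125,0,0,0,1,0,0,-130,0,0,0,1,0,0,-130,0,0,0]

```text
clock: 25.68
eef_pos: [0.4168, 0.2421, 0.24]
eef_rot: [0.656, 0.755, 0.002, 0.001]
ft_force: [-0.1, -0.3, -0.1]
gripper_width: 1.002
```

```bash
python3 - <<'E'
from h import *
to(); I,D=snap('scene','end'); P=cloud('scene',D)
for lo,hi in((.0835,.0905),(.1,.14),(.138,.15)):
    Q=P[(np.linalg.norm(P[...,:2]-[.4155,.2415],axis=-1)<.06)&(P[...,2]>lo)&(P[...,2]<hi)]
    print(lo,np.percentile(Q,[2,50,98],axis=0).round(3).tolist(),cv2.minAreaRect((Q[:,:2]*1000).astype(np.float32)))
Q=P[(np.linalg.norm(P[...,:2]-[.522,-.277],axis=-1)<.075)&(P[...,2]>.025)&(P[...,2]<.055)]
print('tote',np.percentile(Q[:,2],[50,98]),cv2.minAreaRect((Q[:,:2]*1000).astype(np.float32)))
E
```

```text
t 25.68 at [0.4168 0.2421 0.24  ] yaw 8.0 F [-0.08 -0.28 -0.05] g 1.002
0.0835 [[0.39, 0.204, 0.084], [0.428, 0.227, 0.086], [0.448, 0.278, 0.09]] ((414.78363037109375, 241.06771850585938), (62.41580581665039, 72.63085174560547), 7.816829681396484)
0.1 [[0.411, 0.219, 0.101], [0.427, 0.24, 0.12], [0.432, 0.265, 0.14]] ((425.0146179199219, 240.5463104248047), (49.12309265136719, 23.325759887695312), 76.98050689697266)
0.138 [[0.405, 0.221, 0.139], [0.421, 0.24, 0.145], [0.431, 0.263, 0.148]] ((417.4323425292969, 242.71041870117188), (27.78350067138672, 46.588592529296875), 9.784849166870117)
tote [0.03917743 0.0473119 ] ((521.9745483398438, -276.702392578125), (104.22605895996094, 83.4084701538086), 65.04668426513672)
```

View pics/end.png

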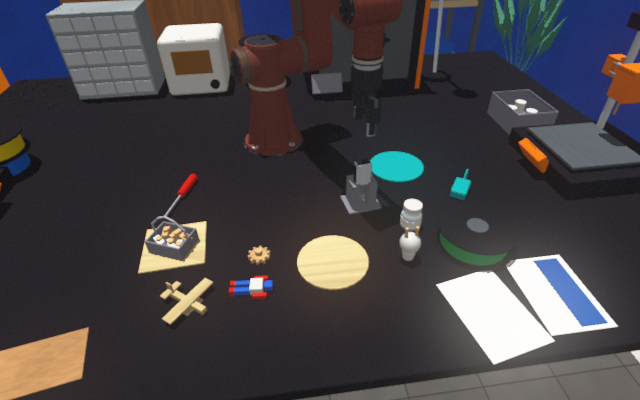

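The final picture shows the scale upright in its stand (361,180), the tote on the square board (174,240), the bystanders in place and the gripper clear of everything.

```bash
python3 -c "
from h import *
print(job.sign_off())"
```

```text
the job is handed in; nothing more can be done
None
```

The tote weighed about 546 g by wrist force. The hook extension measured in the camera gave about 550 g (reading about 0.0275 m), so I set it on the square board, unhooked it and put the scale back in its stand. The job is handed in at about 26 s of the 72 s allowed; sign-off reports no verdict.

- **Tote:** it stands level, with its rim at the expected height and its middle about 2 mm from the board's middle.
- **Scale:** it is upright, about 3 mm from the stand's middle, with its top at about 0.145 m, as it was at the start.
- **Robot:** the gripper is open and raised clear, with about zero force on the wrist.
- **Bystanders:** they look unmoved in the final picture, but I did not measure them.

No check failed. The camera and arm positions disagreed by 1–3 mm throughout. The stand pushed back with up to about 8 N while I seated the scale, and I eased off before letting go.

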